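# Clamp a metal sample in the eccentric holder

## Task

Pick up the steel sample cylinder and stand it upright in the holder, between the V jaw and the eccentric knob. Then turn the knob clockwise until its lobe has pushed the sample into the V and bears firmly on it, finger-tight at about 15 N and never above 22 N, and let go so that it stays clamped. Leave the other things on the bench alone.

Things in the scene. Friction and masses are not known exactly. Their poses are not given: they have to be found in the camera images.
- sample_mid (a point): Centre (half-way up) of the loose steel sample: a plain upright cylinder, 40 mm in diameter and 36 mm high, 0.28 to 0.44 kg, standing on the bench left or right of the holder.
- sample: The same sample cylinder; the origin is the centre of its underside, z along its axis.
- fixture: The holder: aluminium plate 110 mm (its x) by 190 mm (its y), 12 mm thick, fixed to the bench. Origin: centre of its underside. The knob's upright axis is at x +8, y -42 mm. On the +y half a steel stop carries a slick grey plastic V jaw (12 mm high above the plate, faces 80 degrees apart) that opens to -y and yields by 1 mm per 15 N. The stop is bolted in slots; its place differs each time.
- cam: The knob's eccentric: greased steel disc, 40 mm diameter, top 12 mm above the plate, centre 10 mm off the knob's axis. Origin: on that axis at the plate's top; z up. Torque: 0.12 N m turning free; 0.05 to 0.15 more while it slides the sample; once that is seated it climbs, about 0.32 over free at 15 N. Load then grows about 1 N per 0.01 rad. Friction holds it, less up to a third, when let go.
- knob_grip (a point): Grip point of the knob on its axis, 62 mm above the plate's top: a black upright bar handle 44 mm long, 14 mm thick, spanning 44 to 74 mm above the plate. The bar's length points along the lobe (away from the axis towards the disc's centre), and a white line on its top marks the lobe's end.
- knob (a joint): Knob angle in rad, 0 (open) to 2.0, growing clockwise seen from above; starts at 0 to 0.2. The lobe and the bar's marked end point 225 degrees minus this angle, counter-clockwise from the holder's x axis. The lobe first touches a sample set down at the nest point at about 0.75 (free below 0.65) and has seated it in the V somewhere between about 0.95 and 1.35.
- nest (a point): Point on the plate's top face at holder x 0, y -5 mm, between V jaw and knob. With the knob still open, a sample standing here is free, with 2 mm or more of room towards jaw and lobe. When it meets the jaw its axis lies at x 0 and 3.5 to 7.5 mm farther in y: exactly where must be felt.
- ref_disc: Bystander: flat steel reference disc, 72 mm in diameter, 16 mm thick, lying on the bench on the other side of the holder. Origin: centre of its underside.
- bottle: Bystander: white plastic bottle, 60 mm in diameter, 130 mm high, at the far left. Origin: centre of its underside.
- brush: Bystander: hand brush 170 mm long lying at the far right. Origin: middle of its underside.
Not all that is in view belongs to the job. What is shaped like the sample but purple is not meant. Of the things shaped like the fixture, the aluminium one is meant.

How it is judged (in metres and radians):
On the way, in this order (a step that is already met when the one before it is completed fails the run):
1. the sample stands upright in the holder between V jaw and knob, let go, not yet clamped (x of sample_mid in the frame of fixture between -0.009 and 0.009 m and y of sample_mid in the frame of fixture between -0.018 and 0.006 m and height (world z) of sample_mid below 0.033 m and angle between sample's own z axis and vertical below 0.06 rad and contact force between the fingers and sample below 0.1 N and contact force between cam and sample below 5 N), for 0.1 s.
2. the lobe bears on the sample with more than 6 N (contact force between cam and sample above 6 N), for 0.2 s.
At the end, for the whole second after the job is handed in: The sample stands upright (within 0.06 rad) on the holder's plate, at rest, centred in the V within 4 mm, and the released knob's lobe keeps bearing on it with 6 to 22 N (contact force between cam and sample between 6 and 22 N and x of sample_mid in the frame of fixture between -0.004 and 0.004 m and height (world z) of sample_mid below 0.033 m and angle between sample's own z axis and vertical below 0.06 rad and linear speed of sample below 0.01 m/s and contact force between the fingers and cam below 0.1 N); the robot touches nothing.
It fails at once if the lobe pressed on the sample with more than 22 N (contact force between cam and sample above 22 N).
It fails at once if the flat reference disc, the bottle or the brush was moved more than 20 mm (distance of any of ref_disc, bottle, brush from where it was at the start of the episode above 0.02 m).
It also fails if it takes over 72 s, if anything falls off the work surface, if the arm or the gripper's body presses on something with over 40 N, if the wrist force passes 120 N, or if a joint passes its speed limit or range.

## Robot

A 6-joint arm with a two-finger parallel gripper is mounted at the origin on the work surface. World frame = base frame: x ahead of the robot, y to its left, z up, the work surface at z = 0. Lengths are in mm, angles in degrees, forces in N, time in s.
With the tool pointing down it reaches from about 350 to 850 mm from the base axis. Payload 8.1 kg.
Tool frame: the origin (TCP) lies between the finger pads; the fingertips stand r.nose_length ahead of it and the grasp point (between the pads) lies 3 mm ahead of it (r.nose_length is the distance from the TCP to the fingertips, in mm); x points along the fingers, y is the direction in which the jaws open and shut, and the axes are right-handed (so a half turn about x gives the same grasp; the last joint's range is limited). The gripper opens to 85 mm and grips with 20 to 120 N. Pads are 22 mm wide; open, the fingers measure 114 mm over their backs; the gripper's body (76 mm by 85 mm) begins 54 mm behind the grasp point. The pads swing forward as they close: fully open they stand 13 mm farther back than shut.
Start: joints at [66.555, 7.471, 85.268, -0, 87.261, -4.893], TCP at [190.881, 568.832, 253.292] pointing down, gripper open.
Joint ranges: [-169.43, 169.43], [-51.17, 129.36], [1.28, 143.12], [-76.62, 256.62], [0, 156.53], [-152.29, 152.29]. Speed limits (degrees/s): [136.94, 136.94, 159.86, 180, 180, 180].

## Interface

Orientations are given as [roll, pitch, yaw] about the fixed x, y, z axes, in that order (R = Rz(yaw) Ry(pitch) Rx(roll)).
In Python, from bench import sense, optics, order, r gives the robot as it stands.
- The arm moves only by the tool carry_out, never from a script. Its argument "commands" is one flat list of numbers, 7 for each row, row after row: the shift along the tool's x, y, z in m, then the turn, a rotation vector about the tool's x, y, z in degrees, then the closure, from -1 (fully open) to 1 (shut), so that 0 is half open. A call has 1 to 12 rows; each row is the pose to reach, as a shift and turn from the pose measured when the call began, along the tool's axes at that moment; what a row does not reach only later rows make up. A row lasts 1/8 s, in which the tool goes at most 62.5 mm and 10.7 degrees, less where a joint would pass 70% of its speed; a pose out of reach is approached as far as the arm can. A call with a gripper value outside its range is refused whole. The fingers move at their own pace and stop on an object; "grip_force" is the grip in N (left out, the last holds). Time passes only in rows, so rows that repeat a pose let the fingers close. It gives the time, the measured TCP pose, the force and the opening at its end, in the units of the state.
- sense(): the state, without advancing time (a new reading comes with each control period).
- optics.snapshot(name): name is "side" or "top" or "wrist"; returns (picture, depth): 384x512x3 uint8, red, green, blue; 384x512 float32, mm along the optical axis (not along the pixel's ray), 0 where there is no reading.
- optics.calibration(name): a dict with "mtx" (3x3 intrinsics, pixels), "extrinsics" (4x4, takes a point from camera to world coordinates). Camera axes: x right, y up, looking along -z (the intrinsics and any distortion apply to the point x, -y, -z); pixel columns grow to the right and rows downward; lengths in mm; the calibration is good to about 2 mm. A picture is of the moment at which its call begins: read the wrist's pose just before it. calibration takes no time and is no camera call; for the wrist camera it gives the pose at the moment of the call.
- order.hand_in(): hands the job in, once; it reports no verdict.
The state is a dict: "time": time; "joint_pos": joint angles; "qd": joint speeds; "joint_efforts": joint torques, N m; "tool_pos": TCP position; "tcp_rot": TCP orientation; "ft_force": force on the tool from outside, world axes, zero at the start; "wrist_torque": the same for the moment, N m; "finger_gap": finger opening in mm.
Only numpy, scipy, OpenCV 4.12 (cv2) and the standard library are available. Lean on these libraries where they do the work, as an engineer would, in place of code of your own. Each camera call takes 0.05 s, during which the arm holds its last target. There are 200 camera calls.

## Working session

There is one attempt and no reset: what is moved stays moved. The work goes in short steps, Python scripts to look and compute and a tool call to move; the robot and the scene stay as the last step left them, time stands still between calls to the robot, and variables do not carry over. Pictures are saved under pics/ and viewed, about 8 in all and at most 12, crops included, and the job is handed in when it is done.

Besides the shell and the picture viewer there is one more tool, called after "Emit:" as name(argument=value, ...) on one line, values as JSON. carry_out: Moves the arm, as the interface text tells. Its arguments: {"type":"object","properties":{"commands":{"type":"array","items":{"type":"number"}},"grip_force":{"type":"number"}},"required":["commands"]}

```bash
mkdir -p pics; python3 - <<'E'
from bench import sense, optics, order, r
import cv2, numpy as np
s=sense(); print(s, r.nose_length)
ims=[]
for n in("top","side"):
    p,d=optics.snapshot(n); np.savez(f"pics/{n}0.npz",p=p,d=d); c=optics.calibration(n)
    print(n,c["mtx"].tolist(),np.round(c["extrinsics"],3).tolist())
    cv2.imwrite(f"pics/{n}0.png",cv2.cvtColor(p,cv2.COLOR_RGB2BGR))
E
```

```text
{'time': 0.0, 'joint_pos': array([ 6.65534791e+01,  7.51371119e+00,  8.53301373e+01, -1.78515587e-03,
        8.72589738e+01, -4.89189967e+00]), 'qd': array([-0.0196158 ,  0.0422095 ,  0.14008441,  0.03295252, -0.02798161,
        0.08032879]), 'joint_efforts': array([-3.00044303e-04, -5.69416416e+01, -5.00536680e+01, -4.98537102e-04,
        1.54591666e-02, -7.62742206e-05]), 'tool_pos': array([190.70342995, 568.36078456, 252.25070705]), 'tcp_rot': array([ -93.89847994,   89.89716219, -112.4530142 ]), 'ft_force': array([-0.56595397,  1.3041046 , -0.31230885]), 'wrist_torque': array([-0.00147019, -0.02975292, -0.01550302]), 'finger_gap': 85.47846019514047} 22.0
top [[425.0072175117969, 0.0, 260.00459257868414], [0.0, 425.0072175117969, 190.6967296013492], [0.0, 0.0, 1.0]] [[-0.006, 0.996, -0.09, 397.272], [-1.0, -0.006, 0.003, -11.445], [0.003, 0.09, 0.996, 1172.216], [0.0, 0.0, 0.0, 1.0]]
side [[418.3958379576545, 0.0, 261.3928664154989], [0.0, 418.3958379576545, 195.9990721470812], [0.0, 0.0, 1.0]] [[0.724, 0.524, -0.448, 41.441], [-0.69, 0.542, -0.48, -552.71], [-0.009, 0.657, 0.754, 887.122], [0.0, 0.0, 0.0, 1.0]]
```

View pics/top0.png

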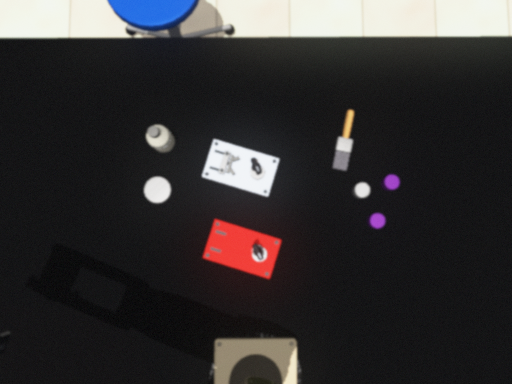

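View pics/side0.png

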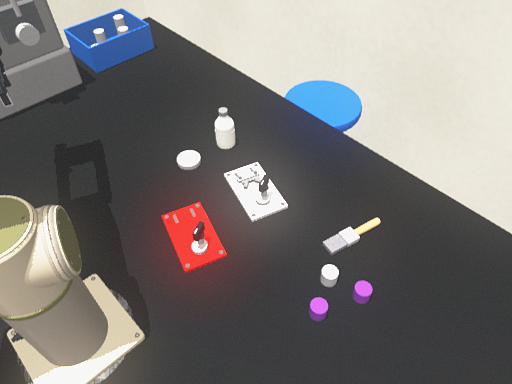

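The top view shows the sample at about (362,190), the aluminium holder centred at (241,168) with its V to the left and knob at (257,168). The disc is at (157,190), the bottle at (160,138) and the brush at (345,140). The purple cylinders and the red plate are decoys.

```bash
cat > h.py <<'E'
import numpy as np, cv2
from bench import sense, optics, order, r
def ray(c,uv,z):
    K=c["mtx"];E=c["extrinsics"];uv=np.atleast_2d(uv).astype(float)
    d=np.c_[(uv[:,0]-K[0,2])/K[0,0],-(uv[:,1]-K[1,2])/K[1,1],-np.ones(len(uv))]@E[:3,:3].T
    o=E[:3,3]; return o+d*((z-o[2])/d[:,2])[:,None]
def blobs(m,amin=60):
    cs,_=cv2.findContours(m.astype(np.uint8),cv2.RETR_EXTERNAL,cv2.CHAIN_APPROX_NONE)
    return [c for c in cs if cv2.contourArea(c)>amin]
def rectfit(c,pts,z):
    w=ray(c,pts.reshape(-1,2),z)[:,:2].astype(np.float32)
    return cv2.minAreaRect(w)
E
python3 - <<'E'
from h import *
for n in("top",'side'):
    q=np.load(f"pics/{n}0.npz");p=q['p'].astype(int);c=optics.calibration(n)
    m=(p.min(2)>110)&(p.max(2)-p.min(2)<40)
    for b in blobs(m):
        x,y,w,h=cv2.boundingRect(b)
        if n=='top' and (y<50 or y>320):continue
        if n=='side' and (y<130 or x<150): continue
        for z in (12,36): print(n,(x,y,w,h),z,np.round(np.hstack([np.ravel(t) for t in rectfit(c,b,z)]),1))
        mm=cv2.moments(b);print(n,'moment ctr',np.round(ray(c,[(mm['m10']/mm['m00'],mm['m01']/mm['m00'])],18),1))
E
```

```text
top (253, 248, 14, 13) 12 [327.5 -13.4  28.3  37.6  23.4]
top (253, 248, 14, 13) 36 [328.9 -13.4  27.7  36.8  23.4]
top moment ctr [[325.9 -14.1  18. ]]
top (354, 182, 16, 16) 12 [ 503.3 -294.    41.4   41.3   89.7]
top (354, 182, 16, 16) 36 [ 501.1 -288.2   40.6   40.5   89.7]
top moment ctr [[ 502.6 -293.4   18. ]]
top (144, 176, 27, 27) 12 [507.8 266.8  71.8  71.2   0.7]
top (144, 176, 27, 27) 36 [505.5 261.   70.3  69.7   0.7]
top moment ctr [[506.3 265.3  18. ]]
top (202, 139, 78, 58) 12 [566.8  38.4 194.4 114.3  72.8]
top (202, 139, 78, 58) 36 [563.3  37.4 190.3 112.   72.8]
top moment ctr [[565.6  38.   18. ]]
top (334, 137, 19, 33) 12 [ 605.5 -244.    43.2   88.6   79.2]
top (334, 137, 19, 33) 36 [ 601.1 -239.1   42.3   86.8   79.2]
top moment ctr [[ 606.  -242.6   18. ]]
top (146, 125, 24, 25) 12 [652.6 267.7  64.   67.5  89.7]
top (146, 125, 24, 25) 36 [647.3 261.9  62.7  66.1  89.7]
top moment ctr [[652.5 265.4  18. ]]
side (320, 264, 19, 23) 12 [ 505.5 -287.8   62.8   41.3   35. ]
side (320, 264, 19, 23) 36 [ 492.8 -295.1   61.1   40.2   35. ]
side moment ctr [[ 502.1 -289.3   18. ]]
side (191, 239, 17, 15) 12 [333.8  -8.3  40.7  39.2  69. ]
side (191, 239, 17, 15) 36 [325.8 -23.3  39.6  38.1  69. ]
side moment ctr [[331.3 -11.8  18. ]]
side (323, 226, 37, 29) 12 [ 605.1 -242.4   48.9   95.3   76.1]
side (323, 226, 37, 29) 36 [ 589.6 -250.9   47.6   92.7   76.1]
side moment ctr [[ 602.2 -244.8   18. ]]
side (224, 161, 64, 62) 12 [563.8  35.  201.2 115.3  72.9]
side (224, 161, 64, 62) 36 [549.4  18.9 195.7 112.2  72.9]
side moment ctr [[555.6  25.3  18. ]]
side (176, 150, 25, 20) 12 [503.4 263.9  82.   74.   45.9]
side (176, 150, 25, 20) 36 [490.7 241.5  79.8  71.9  45.9]
side moment ctr [[500.9 257.4  18. ]]
```

```bash
cat >> h.py <<'E'
from scipy.spatial.transform import Rotation as Ro
def goal(p,jaw_deg):
    """row (shift m, rotvec deg) to put TCP at p, tool down, jaw axis (tool y) along world angle jaw_deg (mod 180)"""
    s=sense(); R=Ro.from_euler('xyz',s['tcp_rot'],degrees=True)
    best=None
    for k in (0,180):
        a=np.radians(jaw_deg+k); y=np.array([np.cos(a),np.sin(a),0]); x=np.array([0,0,-1.]); 
        T=Ro.from_matrix(np.c_[x,y,np.cross(x,y)]); v=(R.inv()*T).as_rotvec(degrees=True)
        sh=R.inv().apply(np.array(p)-s['tool_pos'])/1000
        print('jaw',jaw_deg+k,'row',np.round(sh,4),np.round(v,2))
    y=R.as_matrix()[:,1]
    print('t',round(s['time'],2),'tcp',s['tool_pos'].round(1),'jawnow',round(np.degrees(np.arctan2(y[1],y[0])),1),'q',s['joint_pos'].round(1),'F',s['ft_force'].round(2),'M',s['wrist_torque'].round(3),'gap',round(s['finger_gap'],1))
E
python3 - <<'E'
from h import *
goal((530,25,300),-17.2)
print(optics.calibration('wrist'))
print(Ro.from_euler('xyz',sense()['tcp_rot'],degrees=True).as_matrix().round(3))
E
```

```text
jaw -17.2 row [-0.047  -0.4073  0.4946] [8.865e+01 7.000e-02 8.000e-02]
jaw 162.8 row [-0.047  -0.4073  0.4946] [-9.135e+01 -8.000e-02  7.000e-02]
t 0.1 tcp [190.7 568.4 252.3] jawnow 71.4 q [66.6  7.5 85.3 -0.  87.3 -4.9] F [-0.22  0.34  0.77] M [-0.087 -0.024 -0.005] gap 85.3
{'mtx': array([[314.18753842,   0.        , 256.92182154],
       [  0.        , 314.18753842, 192.44038508],
       [  0.        ,   0.        ,   1.        ]]), 'extrinsics': array([[ 3.18697558e-01, -8.98979133e-01, -3.00446977e-01,
         1.13555520e+02],
       [ 9.47856214e-01,  3.02035785e-01,  1.01700450e-01,
         5.93456808e+02],
       [-6.80844126e-04, -3.17192219e-01,  9.48361024e-01,
         3.73140779e+02],
       [ 0.00000000e+00,  0.00000000e+00,  0.00000000e+00,
         1.00000000e+00]])}
[[-0.001  0.318  0.948]
 [-0.002  0.948 -0.318]
 [-1.    -0.002 -0.   ]]
```

Emit:
carry_out(commands=[0, -0.341, 0.523, 88.6, 0, 0, -1, 0, -0.341, 0.523, 88.6, 0, 0, -1, 0, -0.341, 0.523, 88.6, 0, 0, -1, 0, -0.341, 0.523, 88.6, 0, 0, -1, 0, -0.341, 0.523, 88.6, 0, 0, -1, 0, -0.341, 0.523, 88.6, 0, 0, -1, 0, -0.341, 0.523, 88.6, 0, 0, -1, 0, -0.341, 0.523, 88.6, 0, 0, -1, 0, -0.341, 0.523, 88.6, 0, 0, -1, 0, -0.341, 0.523, 88.6, 0, 0, -1, 0, -0.341, 0.523, 88.6, 0, 0, -1, 0, -0.341, 0.523, 88.6, 0, 0, -1])

```text
time: 1.6
tool_pos: [577.6, 78.6, 252.1]
tcp_rot: [-44.5, 89.9, -151.7]
ft_force: [-0.2, 0.4, -0.0]
finger_gap: 85.7
```

```bash
python3 - <<'E'
from h import *
goal((503,-205,250),-17.2)
p,d=optics.snapshot('wrist');c=optics.calibration('wrist')
np.savez('pics/w1.npz',p=p,d=d,**c)
m=(p.min(2)>100)&(p.max(2).astype(int)-p.min(2)<45)
for b in blobs(m,2000): print(cv2.boundingRect(b),np.hstack([np.ravel(t) for t in rectfit(c,b,12)]).round(1))
cv2.imwrite('pics/w1.png',cv2.cvtColor(p,cv2.COLOR_RGB2BGR))
E
```

```text
jaw -17.2 row [0.0026 0.0126 0.293 ] [-0.   0.1  0.1]
jaw 162.8 row [0.0026 0.0126 0.293 ] [ 1.8e+02  1.6e-01 -1.6e-01]
t 1.6 tcp [577.6  78.6 252.1] jawnow -17.2 q [ 2.8  5.  88.  -0.1 87.1 20. ] F [-0.19  0.41 -0.05] M [-0.033  0.059  0.027] gap 85.7
(211, 112, 99, 151) [568.9  39.1 190.8 110.7  72.8]
(100, 0, 72, 45) [502.5 252.8  40.3  72.4  72.8]
```

View pics/w1.png

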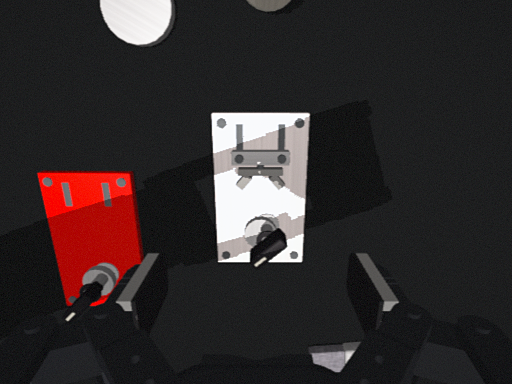

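Emit:
carry_out(commands=[0.102, 0.037, 0.375, 0, 0, 0, -1, 0.102, 0.037, 0.375, 0, 0, 0, -1, 0.102, 0.037, 0.375, 0, 0, 0, -1, 0.102, 0.037, 0.375, 0, 0, 0, -1, 0.102, 0.037, 0.375, 0, 0, 0, -1, 0.102, 0.037, 0.375, 0, 0, 0, -1, 0.102, 0.037, 0.375, 0, 0, 0, -1, 0.102, 0.037, 0.375, 0, 0, 0, -1, 0.102, 0.037, 0.375, 0, 0, 0, -1])

```text
time: 2.78
tool_pos: [503.1, -288.2, 151.6]
tcp_rot: [-24.5, 89.9, -131.5]
ft_force: [0.9, -0.1, -1.0]
finger_gap: 84.9
```

```bash
python3 - <<'E'
from h import *
p,d=optics.snapshot('wrist');c=optics.calibration('wrist')
np.savez('pics/w2.npz',p=p,d=d,**c)
m=(p.min(2)>100)&(p.max(2).astype(int)-p.min(2)<45)
for b in blobs(m,300):
    print(cv2.boundingRect(b),[ (z,np.round(np.hstack([np.ravel(t) for t in rectfit(c,b,z)]),1)) for z in(0,36)])
mt=m&(d>0); 
goal((502,-291,34),-17.2)
# fixture details in w1
q=np.load('pics/w1.npz')
F=np.array([568.5,39]);a=np.radians(-17.2);A=np.array([[np.cos(a),np.sin(a)],[-np.sin(a),np.cos(a)]])
for nm,uv,z in [('bar white',(261,262),86),('bar right end',(284,236),86),('V left tip',(236,185),24),('V right tip',(285,185),24),('V apex',(260,172),24),('hole TL',(221,123),12),('hole BR',(294,255),12)]:
    print(nm,(A@(ray(q,[uv],z)[0,:2]-F)).round(1))
cv2.imwrite('pics/w2.png',cv2.cvtColor(p,cv2.COLOR_RGB2BGR))
E
```

```text
(356, 253, 43, 58) [(0, array([ 590.4, -423.8,   18.6,   79.1,   10.1])), (36, array([ 582.1, -395.7,   16.1,   68.6,   10.1]))]
(116, 253, 43, 58) [(0, array([ 355.5, -352.2,   78.7,   18.6,   45.9])), (36, array([ 378.2, -333.6,   68.3,   16.1,   45.9]))]
(232, 163, 51, 58) [(0, array([ 500.5, -298.4,   54.9,   46.1,   73. ])), (36, array([ 504.1, -286.8,   47.7,   40. ,   73. ]))]
(306, 64, 206, 64) [(0, array([ 645.5, -252.8,   45.1,  168.3,   77.6])), (36, array([ 629.9, -247.3,   39.1,  146.1,   77.6]))]
jaw -17.2 row [ 0.1177 -0.0003  0.0028] [0.21 0.08 0.02]
jaw 162.8 row [ 0.1177 -0.0003  0.0028] [-1.7979e+02 -3.0000e-02  1.3000e-01]
t 2.83 tcp [ 503.2 -288.2  151.7] jawnow -17.0 q [-34.8   8.4  95.1  -0.1  76.5 -17.8] F [-0.18  0.13  0.13] M [-0.001  0.014 -0.078] gap 85.4
bar white [  1.1 -50.7]
bar right end [ 24.2 -20.7]
V left tip [-27.6  14. ]
V right tip [29.3 14.1]
V apex [ 0.2 29.6]
hole TL [-43.9  83.5]
hole BR [ 44.9 -84.8]
```

View pics/w2.png

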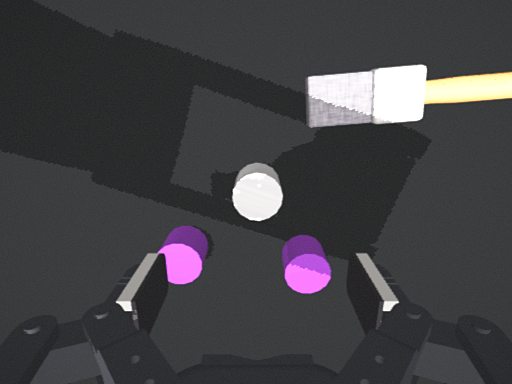

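Emit:
carry_out(commands=[0.06, 0.0005, 0.002, 0, 0, 0, -1, 0.1, 0.0005, 0.002, 0, 0, 0, -1, 0.118, 0.0005, 0.002, 0, 0, 0, -1, 0.118, 0.0005, 0.002, 0, 0, 0, -1, 0.118, 0.0005, 0.002, 0, 0, 0, -1, 0.118, 0.0005, 0.002, 0, 0, 0, 1, 0.118, 0.0005, 0.002, 0, 0, 0, 1, 0.118, 0.0005, 0.002, 0, 0, 0, 1, 0.118, 0.0005, 0.002, 0, 0, 0, 1, 0.118, 0.0005, 0.002, 0, 0, 0, 1, 0.118, 0.0005, 0.002, 0, 0, 0, 1, 0.118, 0.0005, 0.002, 0, 0, 0, 1], grip_force=50)

```text
time: 4.32
tool_pos: [503.4, -290.9, 34.7]
tcp_rot: [24.9, 89.9, -82.1]
ft_force: [-1.7, 1.4, 5.8]
finger_gap: 38.5
```

```bash
python3 - <<'E'
from h import *
goal((0,0,0),-17.2)
E
```

```text
jaw -17.2 row [ 0.034  -0.5665 -0.131 ] [ 0.2   0.11 -0.05]
jaw 162.8 row [ 0.034  -0.5665 -0.131 ] [-1.798e+02  8.000e-02  1.700e-01]
t 4.33 tcp [ 503.4 -290.9   34.7] jawnow -17.0 q [-35.   16.7  98.9  -0.1  64.4 -18. ] F [-1.69  1.41  5.76] M [0.126 0.3   0.01 ] gap 38.5
```

Emit:
carry_out(commands=[-0.06, 0, 0, 0, 0, 0, 1, -0.12, 0, 0, 0, 0, 0, 1, -0.12, -0.034, -0.329, 0, 0, 0, 1, -0.12, -0.034, -0.329, 0, 0, 0, 1, -0.12, -0.034, -0.329, 0, 0, 0, 1, -0.12, -0.034, -0.329, 0, 0, 0, 1, -0.12, -0.034, -0.329, 0, 0, 0, 1, -0.12, -0.034, -0.329, 0, 0, 0, 1, -0.12, -0.034, -0.329, 0, 0, 0, 1, -0.12, -0.034, -0.329, 0, 0, 0, 1, -0.12, -0.034, -0.329, 0, 0, 0, 1])

```text
time: 5.7
tool_pos: [566.9, 32.4, 153.9]
tcp_rot: [15.4, 89.9, -91.7]
ft_force: [0.1, 0.1, -3.4]
finger_gap: 38.5
```

```bash
python3 - <<'E'
from h import *
goal((567.3,33.6,70),-17.2)
p,d=optics.snapshot('wrist');c=optics.calibration('wrist')
np.savez('pics/w3.npz',p=p,d=d,**c)
m=(p.min(2)>100)&(p.max(2).astype(int)-p.min(2)<45)
for b in blobs(m,300):
    print(cv2.boundingRect(b),[ (z,np.round(np.hstack([np.ravel(t) for t in rectfit(c,b,z)]),1)) for z in(12,)])
cv2.imwrite('pics/w3.png',cv2.cvtColor(p,cv2.COLOR_RGB2BGR))
E
```

```text
jaw -17.2 row [ 0.0839 -0.0001 -0.0015] [ 0.09  0.13 -0.04]
jaw 162.8 row [ 0.0839 -0.0001 -0.0015] [-1.7991e+02  6.0000e-02  2.1000e-01]
t 5.7 tcp [566.9  32.4 153.9] jawnow -17.1 q [-1.8  6.5 96.9 -0.1 76.6 15.3] F [ 0.08  0.05 -3.43] M [0.03  0.048 0.056] gap 38.5
(15, 283, 41, 35) [(12, array([322.2, -17.1,  36.5,  39.7,  27.2]))]
(214, 240, 87, 77) [(12, array([539. , -60.4,  86.1,  83.6,  70.9]))]
(186, 60, 142, 191) [(12, array([572.5,  49.7, 165.2, 110. ,  72.8]))]
```

View pics/w3.png

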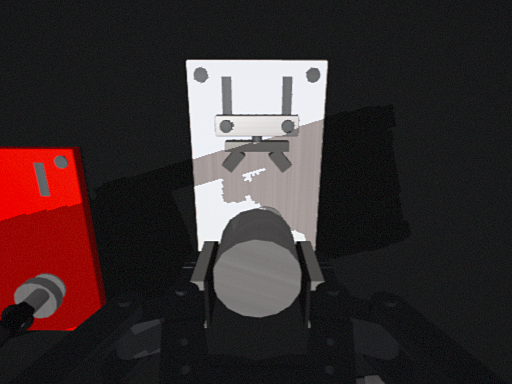

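```bash
python3 - <<'E'
from h import *
q=np.load('pics/w3.npz')
F=np.array([568.8,38.0]);a=np.radians(-17.2);A=np.array([[np.cos(a),np.sin(a)],[-np.sin(a),np.cos(a)]])
f=lambda uv,z:(A@(ray(q,[uv],z)[0,:2]-F)).round(1)
print('sample near edge',f((257.5,316.5),155.2),'L',f((214.5,280),155.2),'R',f((300.5,280),155.2))
print('tcp',A@(np.array([566.9,32.4])-F))
for uv in[(230,170),(284,170),(222,160),(291,160),(243,152),(271,152),(200,75),(314,75)]: print(uv,f(uv,24 if uv[1]>80 else 12))
E
```

```text
sample near edge [  0.7 -25.5] L [-18.3  -5.9] R [19.7 -5.9]
tcp [-0.15906381 -5.91140412]
(230, 170) [-21.7  10.3]
(284, 170) [22.7 10.3]
(222, 160) [-28.   18.7]
(291, 160) [28.2 18.7]
(243, 152) [-10.8  25.3]
(271, 152) [11.8 25.3]
(200, 75) [-44.2  83.8]
(314, 75) [45.1 83.9]
```

Emit:
carry_out(commands=[0.05, 0, 0, 0, 0, 0, 1, 0.09, 0, 0, 0, 0, 0, 1, 0.102, 0, 0, 0, 0, 0, 1, 0.105, 0, 0, 0, 0, 0, 1, 0.106, 0, 0, 0, 0, 0, 1, 0.106, 0, 0, 0, 0, 0, 1])

```text
time: 6.5
tool_pos: [568.4, 32.1, 49.8]
tcp_rot: [68.6, 89.8, -38.5]
ft_force: [-1.0, -0.1, -3.0]
finger_gap: 38.6
```

```bash
python3 - <<'E'
from h import *
goal((567.3,33.6,46.7),-17.2)
E
```

```text
jaw -17.2 row [ 0.0031 -0.0015 -0.0011] [ 0.08  0.08 -0.21]
jaw 162.8 row [ 0.0031 -0.0015 -0.0011] [-1.7992e+02  3.3000e-01  1.3000e-01]
t 6.5 tcp [568.4  32.1  49.8] jawnow -17.1 q [-1.800e+00  1.370e+01  1.007e+02 -1.000e-01  6.550e+01  1.530e+01] F [-1.04 -0.14 -2.98] M [0.011 0.015 0.007] gap 38.6
```

Emit:
carry_out(commands=[0.0015, -0.0012, -0.0006, 0, 0, 0, 1, 0.003, -0.0012, -0.0006, 0, 0, 0, 1, 0.0036, -0.0012, -0.0006, 0, 0, 0, 1, 0.0036, -0.0012, -0.0006, 0, 0, 0, 1])

```text
time: 7.0
tool_pos: [567.7, 33.1, 46.8]
tcp_rot: [73.5, 89.8, -33.6]
ft_force: [-2.7, 0.2, 4.8]
finger_gap: 38.6
```

```bash
python3 - <<'E'
from h import *
goal((567.3,33.6,46.7),-17.2)
E
```

```text
jaw -17.2 row [ 0.0001 -0.0005 -0.0003] [ 0.09  0.07 -0.23]
jaw 162.8 row [ 0.0001 -0.0005 -0.0003] [-1.7991e+02  3.7000e-01  1.1000e-01]
t 7.0 tcp [567.7  33.1  46.8] jawnow -17.1 q [-1.700e+00  1.380e+01  1.009e+02 -1.000e-01  6.510e+01  1.540e+01] F [-2.7   0.19  4.85] M [ 0.096  0.584 -0.058] gap 38.6
```

Emit:
carry_out(commands=[0, 0, 0, 0, 0, 0, -0.45, 0, 0, 0, 0, 0, 0, -0.45, 0, 0, 0, 0, 0, 0, -0.45, 0, 0, 0, 0, 0, 0, -0.45, -0.03, 0, 0, 0, 0, 0, -0.45, -0.08, 0, 0, 0, 0, 0, -0.45, -0.13, 0, 0, 0, 0, 0, -0.45, -0.13, 0, -0.015, 0, 0, 0, -0.45, -0.13, 0, -0.015, 0, 0, 0, -0.45])

```text
time: 8.12
tool_pos: [571.7, 48.6, 176.6]
tcp_rot: [77.3, 89.8, -29.7]
ft_force: [-0.1, -0.3, -1.5]
finger_gap: 61.9
```

```bash
python3 - <<'E'
from h import *
goal((567.3,33.6,46.7),-17.2)
p,d=optics.snapshot('wrist');c=optics.calibration('wrist')
np.savez('pics/w4.npz',p=p,d=d,**c)
cv2.imwrite('pics/w4.png',cv2.resize(cv2.cvtColor(p,cv2.COLOR_RGB2BGR)[20:350,140:380],None,fx=1.8*1,fy=1.8,interpolation=cv2.INTER_CUBIC))
E
```

```text
jaw -17.2 row [ 0.1299 -0.0004  0.0155] [ 0.15  0.05 -0.24]
jaw 162.8 row [ 0.1299 -0.0004  0.0155] [-1.7985e+02  3.8000e-01  8.0000e-02]
t 8.12 tcp [571.7  48.6 176.6] jawnow -17.1 q [-0.2  6.  94.9 -0.1 78.8 16.9] F [-0.13 -0.32 -1.46] M [-0.067 -0.    -0.008] gap 61.9
```

View pics/w4.png

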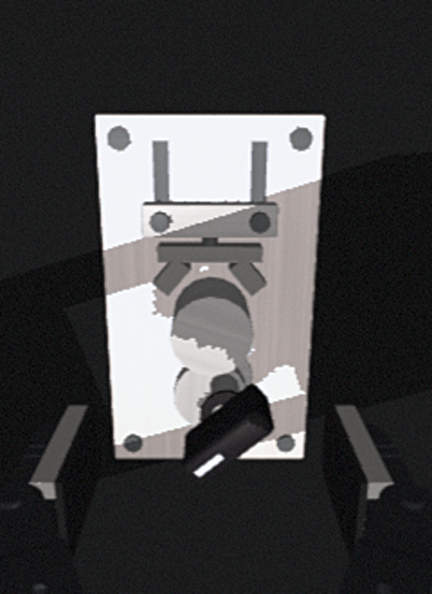

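```bash
python3 - <<'E'
from h import *
q=np.load('pics/w4.npz');p,d=q['p'],q['d'];K=q['mtx'];E=q['extrinsics']
v,u=np.mgrid[:384,:512]
P=np.stack([(u-K[0,2])/K[0,0]*d,-(v-K[1,2])/K[1,1]*d,-d],-1)@E[:3,:3].T+E[:3,3]
F=np.array([568.8,38.0]);a=np.radians(-17.2);A=np.array([[np.cos(a),np.sin(a)],[-np.sin(a),np.cos(a)]])
L=(P[...,:2]-F)@A.T; z=P[...,2]
for nm,lo,hi,ok in[('bar',81,92,abs(L[...,0]-8)<45),('sample',44,53,abs(L[...,0])<30)]:
    m=(d>0)&(z>lo)&(z<hi)&ok&(abs(L[...,1]+(42 if nm=='bar' else 5))<45)
    b=L[m].astype(np.float32); print(nm,len(b),'z',np.median(z[m]).round(1),cv2.minAreaRect(b))
    if nm=='bar':
        w=m&(p.min(2)>120); print('white',w.sum(),L[w].mean(0),'all',b.mean(0))
        uu,s,vt=np.linalg.svd(b-b.mean(0),full_matrices=False);print('pca angle',np.degrees(np.arctan2(vt[0,1],vt[0,0])))
E
```

```text
bar 901 z 84.6 ((6.937950134277344, -42.018157958984375), (43.610626220703125, 14.211389541625977), 40.87006378173828)
white 78 [ -0.82789195 -49.84245189] all [  6.9526896 -40.916134 ]
pca angle -139.06886
sample 1623 z 46.9 ((0.6760358810424805, -6.324930191040039), (39.684959411621094, 42.75642776489258), 43.7305908203125)
```

Emit:
carry_out(commands=[0.03, 0.008, 0.053, -131, 0, 0, -0.1, 0.05, 0.008, 0.053, -131, 0, 0, -0.1, 0.05, 0.008, 0.053, -131, 0, 0, -0.1, 0.05, 0.008, 0.053, -131, 0, 0, -0.1, 0.05, 0.008, 0.053, -131, 0, 0, -0.1, 0.05, 0.008, 0.053, -131, 0, 0, -0.1, 0.05, 0.008, 0.053, -131, 0, 0, -0.1, 0.05, 0.008, 0.053, -131, 0, 0, -0.1, 0.05, 0.008, 0.053, -131, 0, 0, -0.1, 0.05, 0.008, 0.053, -131, 0, 0, -0.1, 0.05, 0.008, 0.053, -131, 0, 0, -0.1, 0.05, 0.008, 0.053, -131, 0, 0, -0.1])

```text
time: 9.68
tool_pos: [561.5, -5.2, 123.2]
tcp_rot: [-159.0, 89.8, -137.1]
ft_force: [-0.8, 0.1, -0.5]
finger_gap: 47.0
```

```bash
python3 - <<'E'
from h import *
goal((563.6,-4.5,77),113.8)
E
```

```text
jaw 113.8 row [ 0.0462 -0.      0.0024] [-1.9  -0.18  0.06]
jaw 293.8 row [ 0.0462 -0.      0.0024] [1.781e+02 1.000e-01 2.700e-01]
t 9.68 tcp [561.5  -5.2 123.2] jawnow 111.9 q [-5.700e+00  7.400e+00  9.930e+01 -1.000e-01  7.340e+01 -1.175e+02] F [-0.75  0.14 -0.47] M [-0.073 -0.005  0.002] gap 47.0
```

Emit:
carry_out(commands=[0.03, 0, 0.0024, -1.9, 0, 0, -0.1, 0.046, 0, 0.0024, -1.9, 0, 0, -0.1, 0.046, 0, 0.0024, -1.9, 0, 0, -0.1, 0.046, 0, 0.0024, -1.9, 0, 0, -0.1])

```text
time: 10.18
tool_pos: [563.8, -4.5, 77.5]
tcp_rot: [-159.6, 89.8, -135.9]
ft_force: [0.1, 0.4, 0.7]
finger_gap: 47.1
```

```bash
python3 - <<'E'
from h import *
goal((563.6,-4.5,77),113.8)
p,d=optics.snapshot('wrist');c=optics.calibration('wrist')
np.savez('pics/w5.npz',p=p,d=d,**c)
cv2.imwrite('pics/w5.png',cv2.cvtColor(p,cv2.COLOR_RGB2BGR))
E
```

```text
jaw 113.8 row [ 0.0005  0.0001 -0.0001] [-0.04 -0.18  0.07]
jaw 293.8 row [ 0.0005  0.0001 -0.0001] [1.7996e+02 1.0000e-01 2.8000e-01]
t 10.18 tcp [563.8  -4.5  77.5] jawnow 113.8 q [  -5.6   10.9  100.6   -0.2   68.6 -119.3] F [0.08 0.39 0.66] M [ 0.005 -0.017 -0.03 ] gap 47.1
```

View pics/w5.png

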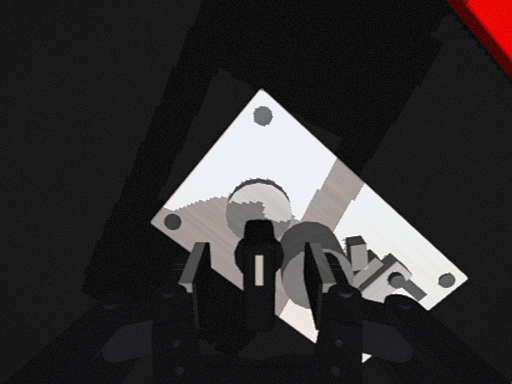

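The picture shows the bar at column 259, centred between the fingers (inner edges about 205 and 313) and parallel to the pads. Now I'll close.

Emit:
carry_out(commands=[0, 0, 0, 0, 0, 0, 1, 0, 0, 0, 0, 0, 0, 1, 0, 0, 0, 0, 0, 0, 1, 0, 0, 0, 0, 0, 0, 1, 0, 0, 0, 0, 0, 0, 1, 0, 0, 0, 0, 0, 0, 1, 0, 0, 0, 0, 0, 0, 1], grip_force=80)

```text
time: 11.1
tool_pos: [564.5, -3.5, 79.4]
tcp_rot: [-140.4, 89.9, -116.6]
ft_force: [-3.4, 6.2, 7.6]
finger_gap: 12.8
```

```bash
python3 - <<'E'
from h import *
goal((563.6,-4.5,77),113.8)
E
```

```text
jaw 113.8 row [ 0.0024 -0.0005 -0.0012] [-0.01 -0.05  0.04]
jaw 293.8 row [ 0.0024 -0.0005 -0.0012] [1.7999e+02 6.0000e-02 7.0000e-02]
t 11.1 tcp [564.5  -3.5  79.4] jawnow 113.8 q [-5.500e+00  1.080e+01  1.005e+02 -1.000e-01  6.870e+01 -1.193e+02] F [-3.39  6.15  7.64] M [0.9   0.658 0.08 ] gap 12.8
```

Emit:
carry_out(commands=[0, 0, 0, 3, 0, 0, 1, 0, 0, 0, 8, 0, 0, 1, 0, 0, 0, 13, 0, 0, 1, 0, 0, 0, 18, 0, 0, 1, 0, 0, 0, 22, 0, 0, 1, 0, 0, 0, 25, 0, 0, 1, 0, 0, 0, 28, 0, 0, 1, 0, 0, 0, 28, 0, 0, 1])

```text
time: 12.1
tool_pos: [564.5, -3.7, 79.5]
tcp_rot: [-102.4, 89.9, -106.6]
ft_force: [-0.6, -1.3, -2.6]
finger_gap: 12.7
```

```bash
cat >> h.py <<'E'
def st():
    s=sense();y=Ro.from_euler('xyz',s['tcp_rot'],degrees=True).as_matrix()[:,1]
    j=np.degrees(np.arctan2(y[1],y[0])); R=Ro.from_euler('xyz',s['tcp_rot'],degrees=True)
    print('t',round(s['time'],2),'tcp',s['tool_pos'].round(1),'jaw',round(j,2),'a=',round(np.radians(117.8-j),3),'F',s['ft_force'].round(1),'Ftool',R.inv().apply(s['ft_force']).round(1),'M',s['wrist_torque'].round(3),'gap',round(s['finger_gap'],1),'q6',s['joint_pos'][5].round(1),'tau6',s['joint_efforts'][5].round(3))
E
python3 -c "from h import *; st()"
```

```text
t 12.1 tcp [564.5  -3.7  79.5] jaw 85.8 a= 0.558 F [-0.6 -1.3 -2.6] Ftool [ 2.6 -1.3 -0.5] M [-0.308  0.016 -0.135] gap 12.7 q6 -91.3 tau6 0.446
```

Emit:
carry_out(commands=[0, 0, 0, 1.5, 0, 0, 1, 0, 0, 0, 3, 0, 0, 1, 0, 0, 0, 4.5, 0, 0, 1, 0, 0, 0, 6, 0, 0, 1])

```text
time: 12.6
tool_pos: [564.5, -3.7, 79.5]
tcp_rot: [-99.4, 89.9, -109.6]
ft_force: [-0.1, -1.6, -2.1]
finger_gap: 12.6
```

```bash
python3 -c "from h import *; st()"
```

```text
t 12.6 tcp [564.5  -3.7  79.5] jaw 79.71 a= 0.665 F [-0.1 -1.6 -2.1] Ftool [ 2.1 -1.6  0.2] M [-0.251  0.004  0.183] gap 12.6 q6 -85.2 tau6 -0.302
```

Emit:
carry_out(commands=[0, 0, 0, 1.5, 0, 0, 1, 0, 0, 0, 3, 0, 0, 1, 0, 0, 0, 4.5, 0, 0, 1, 0, 0, 0, 6, 0, 0, 1])

```text
time: 13.1
tool_pos: [564.5, -3.8, 79.5]
tcp_rot: [-90.9, 89.9, -107.3]
ft_force: [0.6, -1.0, -2.4]
finger_gap: 12.9
```

```bash
python3 -c "from h import *; st()"
```

```text
t 13.1 tcp [564.5  -3.8  79.5] jaw 73.6 a= 0.771 F [ 0.6 -1.  -2.4] Ftool [ 2.4 -0.8  0.9] M [-0.331  0.01   0.155] gap 12.9 q6 -79.1 tau6 -0.298
```

Emit:
carry_out(commands=[0, 0, 0, 1.5, 0, 0, 1, 0, 0, 0, 3, 0, 0, 1, 0, 0, 0, 4.5, 0, 0, 1])

```text
time: 13.48
tool_pos: [564.5, -3.9, 79.5]
tcp_rot: [-86.0, 89.9, -107.0]
ft_force: [-0.1, -2.0, -1.8]
finger_gap: 12.9
```

```bash
python3 -c "from h import *; st()"
```

```text
t 13.47 tcp [564.5  -3.9  79.5] jaw 69.01 a= 0.852 F [-0.1 -2.  -1.8] Ftool [ 1.8 -1.9  0.6] M [-0.319  0.037  0.177] gap 12.9 q6 -74.5 tau6 -0.296
```

Emit:
carry_out(commands=[0, 0, 0, 1, 0, 0, 1, 0, 0, 0, 2, 0, 0, 1, 0, 0, 0, 3, 0, 0, 1])

```text
time: 13.85
tool_pos: [564.4, -3.9, 79.5]
tcp_rot: [-85.0, 89.9, -109.1]
ft_force: [-0.1, -1.2, -2.6]
finger_gap: 13.0
```

```bash
python3 -c "from h import *; st()"
```

```text
t 13.85 tcp [564.4  -3.9  79.5] jaw 65.94 a= 0.905 F [-0.1 -1.2 -2.6] Ftool [ 2.6 -1.1  0.4] M [-0.338  0.071  0.138] gap 13.0 q6 -71.4 tau6 -0.152
```

Emit:
carry_out(commands=[0, 0, 0, 1, 0, 0, 1, 0, 0, 0, 2, 0, 0, 1, 0, 0, 0, 3, 0, 0, 1])

```text
time: 14.22
tool_pos: [564.4, -3.9, 79.5]
tcp_rot: [-84.3, 89.9, -111.4]
ft_force: [-0.3, -2.4, -2.5]
finger_gap: 12.8
```

```bash
python3 -c "from h import *; st()"
```

```text
t 14.22 tcp [564.4  -3.9  79.5] jaw 62.88 a= 0.959 F [-0.3 -2.4 -2.5] Ftool [ 2.5 -2.3  0.8] M [-0.372  0.126  0.18 ] gap 12.8 q6 -68.4 tau6 -0.133
```

Emit:
carry_out(commands=[0, 0, 0, 1, 0, 0, 1, 0, 0, 0, 2, 0, 0, 1, 0, 0, 0, 3, 0, 0, 1])

```text
time: 14.6
tool_pos: [564.4, -3.9, 79.5]
tcp_rot: [-79.5, 89.9, -109.7]
ft_force: [-0.9, -2.1, -1.5]
finger_gap: 12.5
```

```bash
python3 - <<'E'
from h import *
st()
for n in('top','side'):
    p,d=optics.snapshot(n); cv2.imwrite(f'pics/{n}1.png',cv2.resize(cv2.cvtColor(p,cv2.COLOR_RGB2BGR)[100:260,170:330],None,fx=3.5,fy=3.5,interpolation=cv2.INTER_CUBIC))
E
```

```text
t 14.6 tcp [564.4  -3.9  79.5] jaw 59.81 a= 1.012 F [-0.9 -2.1 -1.5] Ftool [ 1.5 -2.3  0.3] M [-0.403  0.102  0.173] gap 12.5 q6 -65.3 tau6 -0.124
```

Emit:
carry_out(commands=[0, 0, 0, 1, 0, 0, 1, 0, 0, 0, 2, 0, 0, 1, 0, 0, 0, 3, 0, 0, 1])

```text
time: 15.08
tool_pos: [564.4, -4.0, 79.5]
tcp_rot: [-79.6, 89.9, -112.8]
ft_force: [-0.1, -3.2, -1.6]
finger_gap: 12.6
```

```bash
python3 -c "from h import *; st()"
```

```text
t 15.07 tcp [564.4  -4.   79.5] jaw 56.76 a= 1.065 F [-0.1 -3.2 -1.6] Ftool [ 1.6 -2.7  1.6] M [-0.368  0.131  0.186] gap 12.6 q6 -62.3 tau6 -0.126
```

Emit:
carry_out(commands=[0, 0, 0, 1, 0, 0, 1, 0, 0, 0, 2, 0, 0, 1, 0, 0, 0, 3, 0, 0, 1])

```text
time: 15.45
tool_pos: [564.4, -4.0, 79.5]
tcp_rot: [-74.1, 89.9, -110.4]
ft_force: [-1.1, -3.1, -1.3]
finger_gap: 12.5
```

```bash
python3 -c "from h import *; st()"
```

```text
t 15.45 tcp [564.4  -4.   79.5] jaw 53.7 a= 1.119 F [-1.1 -3.1 -1.3] Ftool [ 1.3 -3.1  1. ] M [-0.413  0.165  0.189] gap 12.5 q6 -59.2 tau6 -0.126
```

```bash
python3 - <<'E'
from h import *
st()
p,d=optics.snapshot('wrist'); cv2.imwrite('pics/w6.png',cv2.cvtColor(p,cv2.COLOR_RGB2BGR))
E
```

```text
t 15.45 tcp [564.4  -4.   79.5] jaw 53.7 a= 1.119 F [-1.1 -3.1 -1.3] Ftool [ 1.3 -3.1  1. ] M [-0.413  0.165  0.189] gap 12.5 q6 -59.2 tau6 -0.126
```

View pics/w6.png

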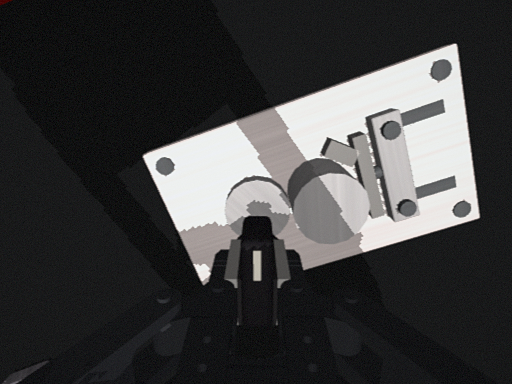

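The knob bar turns with the fingers. The lobe disc at (258,207) touches the sample at (330,205), which is nearing the V at (360,170).

Emit:
carry_out(commands=[0, 0, 0, 1, 0, 0, 1, 0, 0, 0, 2, 0, 0, 1])

```text
time: 15.75
tool_pos: [564.4, -4.0, 79.5]
tcp_rot: [-73.9, 89.9, -112.3]
ft_force: [-0.1, -3.1, -1.4]
finger_gap: 12.7
```

```bash
python3 -c "from h import *; st()"
```

```text
t 15.75 tcp [564.4  -4.   79.5] jaw 51.58 a= 1.156 F [-0.1 -3.1 -1.4] Ftool [ 1.4 -2.5  1.8] M [-0.466  0.16   0.21 ] gap 12.7 q6 -57.1 tau6 -0.12
```

Emit:
carry_out(commands=[0, 0, 0, 1, 0, 0, 1, 0, 0, 0, 2, 0, 0, 1])

```text
time: 16.0
tool_pos: [564.3, -4.0, 79.5]
tcp_rot: [-74.1, 89.9, -114.6]
ft_force: [-1.5, -1.9, -1.5]
finger_gap: 12.5
```

```bash
python3 -c "from h import *; st()"
```

```text
t 16.0 tcp [564.3  -4.   79.5] jaw 49.5 a= 1.192 F [-1.5 -1.9 -1.5] Ftool [ 1.5 -2.4  0.1] M [-0.469  0.194  0.171] gap 12.5 q6 -55.0 tau6 -0.116
```

Emit:
carry_out(commands=[0, 0, 0, 1, 0, 0, 1, 0, 0, 0, 2, 0, 0, 1])

```text
time: 16.25
tool_pos: [564.3, -4.1, 79.5]
tcp_rot: [-72.6, 89.9, -115.1]
ft_force: [-1.9, -3.2, -1.7]
finger_gap: 12.5
```

```bash
python3 -c "from h import *; st()"
```

```text
t 16.25 tcp [564.3  -4.1  79.5] jaw 47.44 a= 1.228 F [-1.9 -3.2 -1.7] Ftool [ 1.7 -3.6  0.8] M [-0.458  0.206  0.152] gap 12.5 q6 -52.9 tau6 -0.115
```

Emit:
carry_out(commands=[0, 0, 0, 1, 0, 0, 1, 0, 0, 0, 2, 0, 0, 1])

```text
time: 16.5
tool_pos: [564.3, -4.1, 79.5]
tcp_rot: [-70.3, 89.9, -115.0]
ft_force: [-0.3, -2.2, -0.6]
finger_gap: 12.4
```

```bash
python3 -c "from h import *; st()"
```

```text
t 16.5 tcp [564.3  -4.1  79.5] jaw 45.37 a= 1.264 F [-0.3 -2.2 -0.6] Ftool [ 0.6 -1.7  1.3] M [-0.466  0.233  0.251] gap 12.4 q6 -50.9 tau6 -0.076
```

Emit:
carry_out(commands=[0, 0, 0, 1, 0, 0, 1, 0, 0, 0, 2, 0, 0, 1])

```text
time: 16.75
tool_pos: [564.3, -4.1, 79.5]
tcp_rot: [-69.5, 89.9, -116.2]
ft_force: [-0.9, -3.0, -0.7]
finger_gap: 13.1
```

```bash
python3 -c "from h import *; st()"
```

```text
t 16.75 tcp [564.3  -4.1  79.5] jaw 43.3 a= 1.3 F [-0.9 -3.  -0.7] Ftool [ 0.7 -2.7  1.6] M [-0.443  0.238  0.272] gap 13.1 q6 -48.8 tau6 -0.032
```

Emit:
carry_out(commands=[0, 0, 0, 1, 0, 0, 1, 0, 0, 0, 2, 0, 0, 1])

```text
time: 17.0
tool_pos: [564.2, -4.1, 79.5]
tcp_rot: [-68.9, 89.9, -117.7]
ft_force: [-1.3, -2.9, -0.8]
finger_gap: 12.7
```

```bash
python3 -c "from h import *; st()"
```

```text
t 17.0 tcp [564.2  -4.1  79.5] jaw 41.24 a= 1.336 F [-1.3 -2.9 -0.8] Ftool [ 0.8 -2.9  1.4] M [-0.437  0.262  0.337] gap 12.7 q6 -46.7 tau6 0.016
```

Emit:
carry_out(commands=[0, 0, 0, 1, 0, 0, 1, 0, 0, 0, 2, 0, 0, 1])

```text
time: 17.25
tool_pos: [564.2, -4.1, 79.5]
tcp_rot: [-66.8, 89.9, -117.6]
ft_force: [-1.2, -3.2, -0.2]
finger_gap: 12.7
```

```bash
python3 -c "from h import *; st()"
```

```text
t 17.25 tcp [564.2  -4.1  79.5] jaw 39.18 a= 1.372 F [-1.2 -3.2 -0.2] Ftool [ 0.2 -2.9  1.7] M [-0.509  0.288  0.405] gap 12.7 q6 -44.7 tau6 0.06
```

Emit:
carry_out(commands=[0, 0, 0, 1, 0, 0, 1])

```text
time: 17.38
tool_pos: [564.2, -4.2, 79.5]
tcp_rot: [-65.2, 89.9, -117.1]
ft_force: [-1.4, -3.5, -1.3]
finger_gap: 12.9
```

```bash
python3 -c "from h import *; st()"
```

```text
t 17.38 tcp [564.2  -4.2  79.5] jaw 38.11 a= 1.391 F [-1.4 -3.5 -1.3] Ftool [ 1.3 -3.3  1.9] M [-0.503  0.212  0.353] gap 12.9 q6 -43.6 tau6 0.039
```

Torque and angle both point to about 15 N, so I'm releasing.

Emit:
carry_out(commands=[0, 0, 0, 0, 0, 0, 1, 0, 0, 0, 0, 0, 0, -0.1, 0, 0, 0, 0, 0, 0, -0.1, 0, 0, 0, 0, 0, 0, -0.1, 0, 0, 0, 0, 0, 0, -0.1, -0.03, 0, 0, 0, 0, 0, -0.1, -0.08, 0, 0, 0, 0, 0, -0.1, -0.12, 0, 0, 0, 0, 0, -0.1, -0.12, 0, 0, 0, 0, 0, -0.1, -0.12, 0, 0, 0, 0, 0, -0.1])

```text
time: 18.62
tool_pos: [564.1, -3.9, 198.9]
tcp_rot: [-76.1, 89.9, -128.0]
ft_force: [0.7, -0.9, -0.1]
finger_gap: 46.9
```

```bash
python3 - <<'E'
from h import *
st()
p,d=optics.snapshot('wrist');q=optics.calibration('wrist');cv2.imwrite('pics/w7.png',cv2.cvtColor(p,cv2.COLOR_RGB2BGR))
K=q['mtx'];E=q['extrinsics'];v,u=np.mgrid[:384,:512]
P=np.stack([(u-K[0,2])/K[0,0]*d,-(v-K[1,2])/K[1,1]*d,-d],-1)@E[:3,:3].T+E[:3,3]
F=np.array([569.2,37.9]);a=np.radians(-17.2);A=np.array([[np.cos(a),np.sin(a)],[-np.sin(a),np.cos(a)]])
L=(P[...,:2]-F)@A.T; z=P[...,2]
for nm,lo,hi,y0,rr in[('bar',81,92,-42,30),('sample',44,53,0,26)]:
    m=(d>0)&(z>lo)&(z<hi)&(np.hypot(L[...,0]-(8 if nm=='bar' else 0),L[...,1]-y0)<rr)
    b=L[m].astype(np.float32); print(nm,len(b),'z',np.median(z[m]).round(1),'sd',z[m].std().round(2),'mean',b.mean(0),cv2.minAreaRect(b))
E
```

```text
t 18.62 tcp [564.1  -3.9 198.9] jaw 38.11 a= 1.391 F [ 0.7 -0.9 -0.1] Ftool [ 0.1 -0.   1.1] M [ 0.033  0.042 -0.021] gap 46.9 q6 -43.6 tau6 0.0
bar 911 z 84.9 sd 1.01 mean [  5.3040295 -41.56922  ] ((6.125249862670898, -42.380271911621094), (13.59943962097168, 43.362640380859375), 55.74412536621094)
sample 1625 z 47.2 sd 0.69 mean [-1.7397063  2.960969 ] ((-1.411787986755371, 2.8038177490234375), (39.063514709472656, 39.15972900390625), 45.30352783203125)
```

View pics/w7.png

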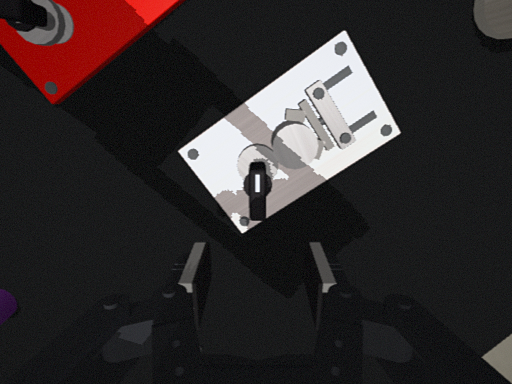

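```bash
python3 -c "
from h import *
print(order.hand_in())"
```

```text
the job is handed in; nothing more can be done
None
```

The sample now stands upright in the aluminium holder, clamped between the V jaw and the lobe. The job was handed in at about 18.7 s, and the hand-in reported no verdict.

**What I did:** I gripped the sample, set it down at the nest point, let go and backed away. I then gripped the knob bar and turned it clockwise to about 1.39 rad. The torque began to climb from about 1.24 rad, where the sample seated. I let go of the knob and lifted the hand 120 mm clear. I did not touch the disc, bottle, brush or decoys.

**Clamping load:** The contact force could not be read directly, so this is an estimate.
- **From the angle:** 0.15 to 0.16 rad past seating gives about 15 to 18 N at the moment of letting go.
- **From the torque:** the wrist torque was 0.405 N m at 1.372 rad, about 0.26 over free, which gives about 12 N there and 14 N at the end. The last single reading dropped to 0.353 N m at 1.391 rad. I put that down to the short last step and sensor noise.

After up to a third of loss on release, about 9 to 18 N should remain, inside the 6 to 22 N range.

**Last checks:**
- **Knob:** measured at 1.38 rad after release, so there was no spring-back.
- **Sample:** upright, with its top at 47 mm where 48 was expected, and about 8 mm further towards the V than where I set it down.
- **Centring:** raw reading x = -1.4 mm. The knob bar reads 1.9 mm low in the same view, so the corrected value is about +0.4 mm. Both are within the 4 mm limit.

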